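# Find the high spot of a cart wheel on the checking stand

## Robot

A 6-joint arm with a two-finger parallel gripper is mounted at the origin on the work surface. World frame = base frame: x ahead of the robot, y to its left, z up, the work surface at z = 0. Lengths are in m, angles in rad, forces in N, time in s.
With the tool pointing down it reaches from about 0.3 to 1 m from the base axis. Payload 5.1 kg.
Tool frame: the origin (TCP) lies at the very end of the fingers, on their centre line; the grasp point (between the pads) lies 19 mm behind it; z points along the fingers, y is the line along which they close (so a half turn about z gives the same grasp; the last joint's range is limited). The gripper opens to 95 mm and grips with 3 to 60 N. Pads are 20 mm wide; open, the fingers measure 119 mm over their backs; the gripper's body (75 mm by 180 mm) begins 59 mm behind the grasp point.
Start: joints at [-1.366, 0.124, 1.65, -0, 1.367, -0.083], TCP at [0.184, -0.623, 0.215] pointing down, gripper open.
Joint ranges: [-2.61, 2.61], [-1.02, 2.33], [0.03, 2.71], [-1.35, 4.49], [0.32, 2.68], [-2.91, 2.91]. Speed limits (rad/s): [2.57, 2.57, 3.14, 3.14, 3.14, 3.14].

## Interface

Orientations are given as [roll, pitch, yaw] about the fixed x, y, z axes, in that order (R = Rz(yaw) Ry(pitch) Rx(roll)).
In Python, from workcell import * gives the robot as it stands. The module is installed in compiled form; this text tells all that it offers.
- The arm moves only by the tool step_arm, never from a script. Its argument "targets" is a list of rows, each a list of 5 numbers: the shift along the world's x, y, z in units of 25 mm (1.0 is 25 mm), then the turn about the world's z in units of 5 degrees (1.0 is 5 degrees), then the finger opening in mm, from 0 to 95.1. A call has 1 to 8 rows; each row shifts and turns the commanded pose from where the row before left it; what a row does not reach is not made up. A row lasts 1/10 s, in which the tool goes at most 50 mm and 8.59 degrees, less where a joint would pass 70% of its speed; a pose out of reach is approached as far as the arm can. A call is refused whole if a number of a shift passes 1 or a number of a turn 1, either way. A call with a gripper value outside its range is refused whole. The fingers move at their own pace and stop on an object; "newtons" is the grip in N (left out, the last holds). Time passes only in rows, so rows that do not move let the fingers close. It gives the time, the measured TCP pose, the force, the opening and the grip force at its end, in the units of the state.
- get_state(): the state, without advancing time (a new reading comes with each control period).
- grab_frame(name): name is "scene" or "top"; returns a dict with "image" (384x512x3 uint8, red, green, blue), "range_z" (384x512 float32, m along the optical axis (not along the pixel's ray), 0 where there is no reading), "intrinsics" (3x3 intrinsics, pixels), "k1" (the pictures are not rectified: a ray, as slopes to the right and down, at radius r is drawn at 1 + k1 r^2 times it, then the intrinsics apply), "camera_from_world" (4x4, takes a point from world to camera coordinates). Camera axes: x right, y down, z forward; pixel columns grow to the right and rows downward; lengths in m; the calibration is good to about 2 mm. A picture is of the moment at which its call begins.
- hand_in(): hands the job in; it is judged then, once.
The state is a dict: "clock": time; "joint_positions": joint angles; "joint_velocities": joint speeds; "effort": joint torques, N m; "eef_pos": TCP position; "eef_rot": TCP orientation; "force": force on the tool from outside, world axes, zero at the start; "wrist_torque": the same for the moment, N m; "width": finger opening in m; "finger_force": force on a finger pad.
Only numpy, scipy, OpenCV 4.12 (cv2) and the standard library are available. Lean on these libraries where they do the work, as an engineer would, in place of code of your own. Each camera call takes 0.05 s, during which the arm holds its last target. There are 200 camera calls.

## Task

Slide the dial gauge up to the cart wheel on the checking stand until its plunger is about half pressed in, gently, never bottoming it. Then crank the wheel through at least one full turn while watching the gauge, and leave it with its high spot (highest gauge reading) at the plunger, hands off. Leave the spare wheel, the spanner and the little carton where they are.

Things in the scene. Friction and masses are not known exactly. Their poses are not given: they have to be found in the camera images.
- stand: Grey steel wheel-checking stand, bolted down. Origin on the bench below the middle of the wheel. x points from the wheel to the gauge, y along the wheel's axis away from the crank, z up. Base plate 265 x 125 x 12 mm (x from -55 to +210 mm). Two uprights, 16 mm thick, at y = -36 and +36 mm, rise to 125 mm and carry the wheel between them.
- axis (a point): Point on the wheel's axis of rotation, mid-wheel: x = 0, y = 0, z = 105 mm of the stand, same axes. The black rubber cart wheel is 80 mm across and 24 mm wide; its tyre runs out of true by a few mm, with one high spot and the low spot opposite. Where the high spot lies on the wheel is not known.
- crank_grip (a point): Point on the centre line of the black round crank handle (15 mm diameter, 76 mm long, parallel to the wheel's axis, free to spin on its pin), where to grip it: at y = -106 mm of the stand, 35 mm off the axis, going round with the crank. Arm and hub lie between y = -48 and -60 mm, the handle from -60 to -136 mm.
- crank (a joint): Angle of crank and wheel together in rad, counted on over whole turns: 0 with the handle straight above the axis, growing as the handle goes from the top towards the gauge (a turn about the stand's +y). It stays where it is left; a stiff bearing takes about 3.5 N at the handle.
- gauge_post (a point): Middle of the black grip on the upright round post at the back of the gauge's slide (grip 17 mm diameter, from 124 to 166 mm above the bench; this point at 147 mm), on the slide's centre line. In front of it, towards the wheel, lies the round dial (60 mm diameter, centre 44 mm away, top at 114 mm).
- gauge (a joint): Travel of the gauge's slide in m: 0 fully back, growing as it moves along the stand's -x towards the wheel (range 0 to 0.062). It rubs with about 8 N and stays where it is left.
- plunger_tip (a point): Tip of the gauge's sprung steel plunger (ball of 10 mm diameter), at the height of the wheel's axis, pointing at the wheel along the stand's -x; 114 mm ahead of the post when not pressed.
- plunger (a joint): How far the plunger is pressed in, in m: 0 free, 0.024 bottomed, half pressed is 0.012. It takes 1 N to start and 0.15 N more per mm. With the gauge left alone it rises and falls with the tyre's run-out as the wheel turns.
- needle (a joint): Angle of the dial's black needle in rad: 0 free (needle towards the wheel), turning counter-clockwise seen from above by 0.2 rad per mm of plunger travel (the dial has a tick every 2 mm, a long one every 6 mm); 2.4 is half pressed, 4.8 bottomed. A magnified reading of the plunger.
- spare_wheel: Bystander: a loose cart wheel lying flat, 80 mm diameter, 28 mm high, origin under its centre.
- spanner: Bystander: a steel spanner 150 mm long lying on the bench, origin under its middle.
- carton: Bystander: a small cardboard carton, 90 x 70 x 45 mm, origin under its centre.

How it is judged:
On the way, in this order (a step that is already met when the one before it is completed fails the run):
1. the gauge is brought up so that its plunger is about half pressed (9 to 15 mm) by the wheel (value of joint plunger between 0.009 and 0.015 m), for 0.2 s.
2. the wheel has been cranked through a full turn, either way ((value of joint crank above 5.5 rad or value of joint crank below -5.5 rad)), for 0.05 s.
At the end, for the whole second after the job is handed in: The plunger rests pressed on the tyre's high spot: its tip lies within 0.4 mm of the farthest out that the tyre pushes it from the wheel's axis, pressed by 3 to 23.5 mm, and the crank is at rest (x of plunger_tip in the frame of axis above 0.0427 m and value of joint plunger between 0.003 and 0.0235 m and velocity of joint crank between -0.05 and 0.05 rad/s); the robot touches nothing.
It fails at once if the plunger is bottomed (pressed beyond 23.5 mm) (value of joint plunger above 0.0235 m).
It fails at once if the spare wheel is pushed away (more than 20 mm) (distance of spare_wheel from where it was at the start of the episode above 0.02 m).
It fails at once if the spanner is pushed away (more than 20 mm) (distance of spanner from where it was at the start of the episode above 0.02 m).
It fails at once if the little carton is pushed away (more than 20 mm) (distance of carton from where it was at the start of the episode above 0.02 m).
It also fails if it takes over 61 s, if anything falls off the work surface, if the arm or the gripper's body presses on something with over 40 N, if the wrist force passes 120 N, or if a joint passes its speed limit or range.

## Working session

There is one attempt and no reset: what is moved stays moved. The work goes in short steps, Python scripts to look and compute and a tool call to move; the robot and the scene stay as the last step left them, time stands still between calls to the robot, and variables do not carry over. Pictures are saved under pics/ and viewed, at most 10 in all, crops included, and the job is handed in when it is done.

Besides the shell and the picture viewer there is one more tool, called after "Call:" as name(argument=value, ...) on one line, values as JSON. step_arm: Moves the arm, as the interface text tells. Its arguments: {"type":"object","properties":{"targets":{"type":"array"},"newtons":{"type":"number"}},"required":["targets"]}

```bash
mkdir -p pics
cat > h.py <<'E'
from workcell import *
import numpy as np, cv2
def grab(name,tag):
    f=grab_frame(name); cv2.imwrite(f'pics/{tag}.png',f['image'][:,:,::-1]); np.savez(f'{tag}.npz',**f); return f
def ray(f,u,v):
    K=f['intrinsics']; k=float(f['k1']); d=np.array([(u-K[0,2])/K[0,0],(v-K[1,2])/K[1,1]]); s=d.copy()
    for _ in range(30): s=d/(1+k*(s@s))
    return np.r_[s,1]
def world(f,u,v,z=None):
    T=np.linalg.inv(f['camera_from_world']); r=ray(f,u,v)
    if z is None:
        zz=f['range_z'][int(round(v)),int(round(u))]; return (T@np.r_[r*zz,1])[:3]
    o=T[:3,3]; d=T[:3,:3]@r; return o+d*(z-o[2])/d[2]
def proj(f,p):
    c=(f['camera_from_world']@np.r_[p,1])[:3]; s=c[:2]/c[2]; s=s*(1+float(f['k1'])*(s@s)); K=f['intrinsics']
    return np.array([K[0,0]*s[0]+K[0,2],K[1,1]*s[1]+K[1,2]])
E
python3 - <<'E'
from h import *
a=grab('scene','s0');b=grab('top','t0')
for f in(a,b): print(f['intrinsics'],f['k1'],f['camera_from_world'])
im=np.vstack([a['image'],b['image']])[:,:,::-1]
cv2.imwrite('pics/both0.png',cv2.resize(np.hstack([a['image'],b['image']])[:,:,::-1],(800,300)))
print(get_state())
E
```

```text
[[487.97095233   0.         270.67869733]
 [  0.         487.97095233 188.69584681]
 [  0.           0.           1.        ]] 0.019201058390090082 [[ 0.13160672  0.99126282 -0.00881413 -0.13868531]
 [ 0.81369466 -0.11310154 -0.57018333 -0.39224554]
 [-0.56619843  0.06786795 -0.82147019  1.39314611]
 [ 0.          0.          0.          1.        ]]
[[351.34091226   0.         250.75765807]
 [  0.         351.34091226 189.72380182]
 [  0.           0.           1.        ]] 0.0022398480383932586 [[ 1.43545023e-02 -9.99895953e-01  1.42541067e-03  6.47150413e-02]
 [-9.97623586e-01 -1.44179263e-02 -6.73743590e-02  5.82713475e-01]
 [ 6.73879004e-02 -4.54897916e-04 -9.97726748e-01  7.06292595e-01]
 [ 0.00000000e+00  0.00000000e+00  0.00000000e+00  1.00000000e+00]]
{'clock': 0.1, 'joint_positions': array([-1.36559215e+00,  1.24467489e-01,  1.65152225e+00, -1.84499555e-05,
        1.36751173e+00, -8.25648210e-02]), 'joint_velocities': array([ 0.00036659,  0.00010617, -0.00245316, -0.00084658,  0.00055229,
       -0.00032845]), 'effort': array([ 5.93936093e-04, -4.18880618e+01, -3.61096859e+01,  7.76493852e-02,
        4.61658498e-02, -6.81633037e-05]), 'eef_pos': array([ 0.18434933, -0.6227054 ,  0.21350109]), 'eef_rot': array([-3.13968885e+00, -1.39420236e-04,  2.87772611e-01]), 'force': array([ 0.15907088, -0.12407714, -0.4054449 ]), 'wrist_torque': array([-0.01884157, -0.02959182, -0.03541396]), 'finger_force': 0.0, 'width': 0.0948526516849329}
```

View pics/s0.png

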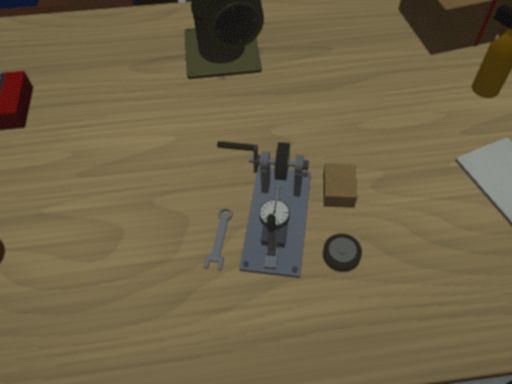

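View pics/t0.png

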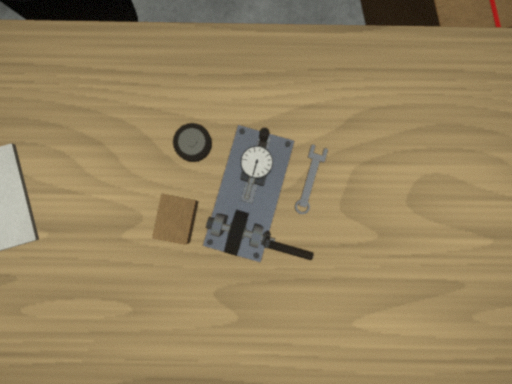

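The pictures show the stand in mid-table: in the top view the post is near (264,133), the dial (256,162), the wheel (237,232) and the handle (270–312, 242–256). In the scene view the post is near (271,220) and the handle (218–255,146). Next I'll enlarge both.

Run:
```python
from h import *
a=np.load('s0.npz');b=np.load('t0.npz')
A=cv2.resize(a['image'][130:280,205:317],None,fx=4,fy=4,interpolation=cv2.INTER_CUBIC)[:600,:400]
B=cv2.resize(b['image'][120:270,200:320],None,fx=4,fy=4,interpolation=cv2.INTER_CUBIC)[:600,:400]
cv2.imwrite('pics/crop0.png',np.hstack([A,B])[:,:,::-1])
# stand plate corners by ray at z=.012
for u,v in [(240,125),(294,140),(261,262),(204,246)]: print('top',world(b,u,v,.012).round(4),world(b,u,v).round(4))
for u,v in [(312,173),(299,274),(243,268)]: print('scene',world(a,u,v,.012).round(4),world(a,u,v).round(4))
```

```text
top [0.719  0.0978 0.012 ] [0.7192 0.0978 0.0112]
top [ 0.6886 -0.0165  0.012 ] [ 0.6915 -0.0182 -0.0016]
top [0.4334 0.0499 0.012 ] [0.432  0.0495 0.0014]
top [0.4644 0.168  0.012 ] [ 0.4631  0.1697 -0.0016]
scene [0.47  0.174 0.012] [0.4628 0.176  0.002 ]
scene [0.7161 0.1026 0.012 ] [0.7152 0.1028 0.01  ]
scene [ 0.6876 -0.0081  0.012 ] [ 0.6882 -0.0081  0.0132]
```

View pics/crop0.png

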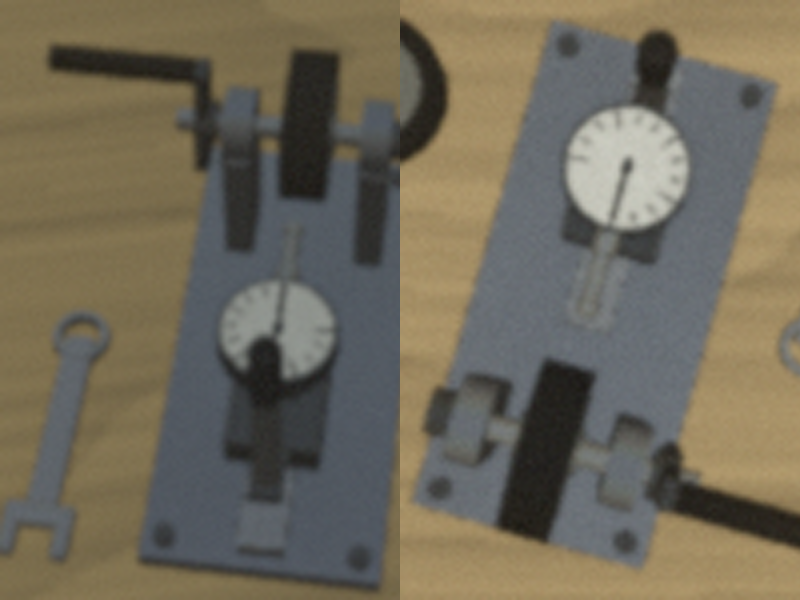

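The crops show the post cap at about scene (271,217) and top (264,131). The handle ends are at scene (217.5,144)–(255,147.5) and top (312,256.5)–(270,244), and the needle points towards the wheel (free). I'll triangulate from these.

```bash
cat >> h.py <<'E'
def tri(fs,ps):
    A=np.zeros((3,3));B=np.zeros(3)
    for f,p in zip(fs,ps):
        T=np.linalg.inv(f['camera_from_world']);d=T[:3,:3]@ray(f,*p);d/=np.linalg.norm(d);M=np.eye(3)-np.outer(d,d);A+=M;B+=M@T[:3,3]
    X=np.linalg.solve(A,B); return X.round(4),[(proj(f,X)-p).round(1).tolist() for f,p in zip(fs,ps)]
E
python3 - <<'E'
from h import *
a=np.load('s0.npz');b=np.load('t0.npz')
for n,p,q in [('post',(270.8,217),(264,131)),('post depth',(271,219),(264,132)),('hfree',(218.5,144.5),(311.5,256)),('hcrank',(254.5,147.5),(271,244)),('dial',(274.5,213),(256.5,162)),('hub end',(250,160),(274,239.5)),('spare',(343,252),(192.5,142))]:
    print(n,tri([a,b],[p,q]),world(a,*p).round(4),world(b,*q).round(4))
from scipy.optimize import least_squares
st=[(210,62.5),(210,-62.5),(-55,-62.5),(-55,62.5)]
R=lambda t:np.array([[np.cos(t),-np.sin(t)],[np.sin(t),np.cos(t)]])
obs=[(b,(238.8,125.3),0),(b,(294.2,140.8),1),(b,(260.5,262.2),2),(b,(203.5,245.2),3),(a,(299.5,276),0),(a,(240,269.7),1)]
def res(x):
    r=[]
    for f,p,i in obs:
        w=x[:2]+R(x[2])@np.array(st[i])/1000; r+=list(proj(f,np.r_[w,.012])-p)
    return np.array(r)
s=least_squares(res,[.5,.095,-.25]);print(s.x,s.fun.round(1))
o=s.x
S=lambda x,y,z:np.r_[o[:2]+R(o[2])@[x,y],z]
print('axis',S(0,0,.105))
for n,X in [('post',tri([a,b],[(270.8,217),(264,131)])[0]),('hf',tri([a,b],[(218.5,144.5),(311.5,256)])[0]),('hc',tri([a,b],[(254.5,147.5),(271,244)])[0])]:
    print(n,'in stand',R(o[2]).T@(X[:2]-o[:2]),X[2])
E
```

```text
post (array([0.6698, 0.0526, 0.168 ]), [[-0.0, 0.0], [-0.0, -0.0]]) [0.6692 0.0528 0.1671] [0.6702 0.0525 0.1661]
post depth (array([0.6698, 0.0526, 0.1611]), [[-0.2, 0.0], [-0.2, -0.0]]) [0.6728 0.0526 0.166 ] [0.6687 0.0525 0.1653]
hfree (array([ 0.4622, -0.0308,  0.1393]), [[-0.5, -0.1], [-0.7, -0.1]]) [ 0.466  -0.0296  0.1432] [ 0.4627 -0.0308  0.1454]
hcrank (array([0.482 , 0.0404, 0.1412]), [[-1.5, -0.1], [-1.8, -0.3]]) [0.4869 0.0431 0.1464] [0.4819 0.0377 0.1463]
dial (array([0.6264, 0.0643, 0.11  ]), [[-0.5, 0.0], [-0.5, -0.1]]) [0.63   0.0648 0.1157] [0.6252 0.0635 0.1175]
hub end (array([0.4868, 0.0311, 0.1071]), [[-0.5, -0.0], [-0.6, -0.1]]) [0.4876 0.0321 0.1078] [0.4869 0.0303 0.1105]
spare (array([0.6809, 0.1986, 0.0145]), [[-0.9, 0.1], [-0.9, -0.1]]) [0.6871 0.1976 0.0271] [0.6782 0.1947 0.0268]
[ 0.50160297  0.09638566 -0.25841021] [-1.3 -1.1  0.3 -0.8  0.4  0.3 -0.9  0.8  0.2 -0.  -1.7 -0.7]
axis [0.50160297 0.09638566 0.105     ]
post in stand [0.17380162 0.00064985] 0.168
hf in stand [-0.00559317 -0.13303196] 0.1393
hc in stand [-0.00464531 -0.05913621] 0.1412
```

The estimates agree: stand yaw is about -0.258, the axis is at (0.502, 0.096), the post at (0.670, 0.0525), and the crank is close to -0.14 rad. I'll use one tool yaw (1.312, fingers closing along stand x) for both the post and the crank.

Call:
step_arm(targets=[[0.7,1,0.8,0.5,95],[0.7,1,0.8,0.5,95],[0.7,1,0,0.5,95],[0.7,1,0,0.5,95],[0.7,1,0,0.5,95],[0.7,1,0,0.5,95],[0.7,1,0,0.5,95],[0.7,1,0,0.5,95]])

```text
clock: 0.9
eef_pos: [0.3249, -0.4219, 0.2541]
eef_rot: [-3.141, -0.0, 0.638]
force: [-0.1, -0.2, -0.6]
width: 0.0947
finger_force: 0.0
```

Call:
step_arm(targets=[[0.7,1,0,0.5,95],[0.7,1,0,0.5,95],[0.7,1,0,0.5,95],[0.7,1,0,0.5,95],[0.7,1,0,0.5,95],[0.7,1,0,0.5,95],[0.7,1,0,0.5,95],[0.7,1,0,0.5,95]])

```text
clock: 1.7
eef_pos: [0.4648, -0.222, 0.2542]
eef_rot: [-3.141, 0.0, 0.988]
force: [0.6, -0.6, -0.0]
width: 0.0949
finger_force: 0.0
```

Call:
step_arm(targets=[[0.8,1,0,0.5,95],[0.8,1,0,0.5,95],[0.8,1,0,0.5,95],[0.8,1,0,0.5,95],[0.8,1,0,0.5,95],[0.8,1,0,0.5,95],[0.8,1,0,0.5,95],[0,0,0,0,95]])

```text
clock: 2.5
eef_pos: [0.6056, -0.0456, 0.2537]
eef_rot: [-3.14, -0.001, 1.295]
force: [0.2, -0.9, 1.2]
width: 0.095
finger_force: 0.0
```

Call:
step_arm(targets=[[0.64,0.98,0,0.2,95],[0.64,0.98,0,0,95],[0.65,0.98,0,0,95],[0.65,0.98,0,0,95],[0,0,-0.8,0,95],[0,0,-0.8,0,95],[0,0,0,0,95]])

```text
clock: 3.2
eef_pos: [0.6666, 0.0493, 0.2102]
eef_rot: [-3.134, 0.002, 1.308]
force: [-0.6, 0.8, -0.3]
width: 0.0949
finger_force: 0.0
```

Call:
step_arm(targets=[[0,0,-0.8,0,95],[0,0,-0.8,0,95],[0,0,-0.8,0,80],[0,0,-0.8,0,60],[0,0,-0.2,0,45],[0,0,0,0,45]])

```text
clock: 3.8
eef_pos: [0.6684, 0.0492, 0.1293]
eef_rot: [-3.14, 0.0, 1.308]
force: [0.6, -0.5, 0.5]
width: 0.0682
finger_force: 0.0
```

Run:
```python
from h import *
a=grab('scene','s1');b=grab('top','t1')
A=cv2.resize(a['image'][130:280,205:305],None,fx=4,fy=4,interpolation=cv2.INTER_CUBIC)
B=cv2.resize(b['image'][110:260,210:310],None,fx=4,fy=4,interpolation=cv2.INTER_CUBIC)
cv2.imwrite('pics/crop1.png',np.hstack([A,B])[:,:,::-1])
print(get_state()['eef_pos'])
```

```text
[0.66975447 0.0494458  0.13131885]
```

View pics/crop1.png

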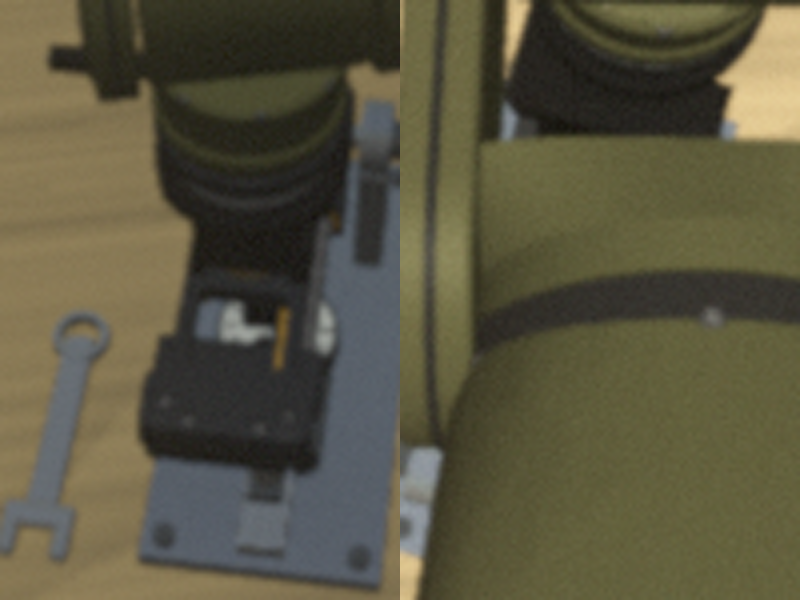

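The arm hides the dial in the top view. In the scene view the rear finger covers the post and straddles the slide. I'll correct 3 mm in y and close.

Call:
step_arm(targets=[[0,0.12,0,0,30],[0,0,0,0,20],[0,0,0,0,12],[0,0,0,0,12],[0,0,0,0,12]], newtons=15)

```text
clock: 4.4
eef_pos: [0.669, 0.0528, 0.1298]
eef_rot: [3.142, -0.0, 1.309]
force: [0.4, 0.5, -0.6]
width: 0.0207
finger_force: 0.0
```

Call:
step_arm(targets=[[0,0,0,0,12],[0,0,0,0,12],[0,0,0,0,12]])

```text
clock: 4.7
eef_pos: [0.6685, 0.0529, 0.1297]
eef_rot: [-3.14, 0.0, 1.309]
force: [-2.7, 1.0, 1.9]
width: 0.0166
finger_force: 15.0
```

Call:
step_arm(targets=[[-0.15,0.04,0,0,12],[-0.15,0.04,0,0,12],[-0.15,0.04,0,0,12],[-0.15,0.04,0,0,12],[-0.15,0.04,0,0,12],[-0.15,0.04,0,0,12],[-0.05,0.01,0,0,12],[0,0,0,0,12]])

```text
clock: 5.5
eef_pos: [0.6472, 0.0586, 0.1297]
eef_rot: [3.136, -0.001, 1.309]
force: [7.1, -0.1, -4.0]
width: 0.0165
finger_force: 15.0
```

Run:
```python
from h import *
a=grab('scene','s2')
A=cv2.resize(a['image'][165:245,230:320],None,fx=7,fy=7,interpolation=cv2.INTER_CUBIC)
cv2.imwrite('pics/crop2.png',A[:,:,::-1])
```

```text
(no output)
```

View pics/crop2.png

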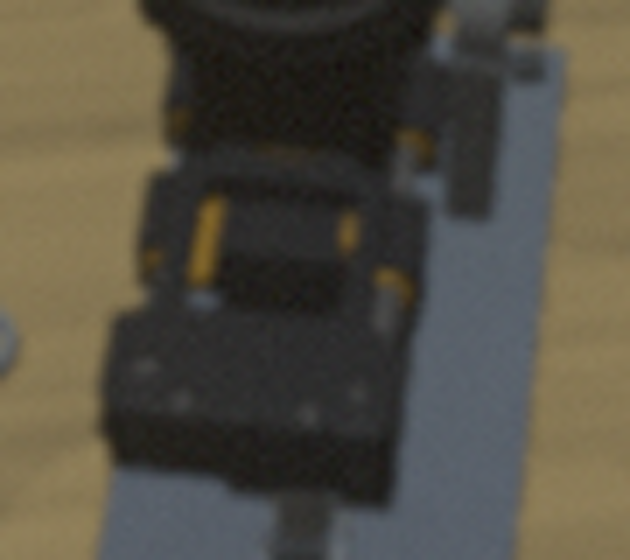

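The gripper hides the dial here too. I'll go to about 30 mm travel, which can't bottom the plunger, then release and lift to read the needle.

Call:
step_arm(targets=[[-0.1,0.03,0,0,12],[-0.1,0.03,0,0,12],[-0.1,0.02,0,0,12],[0,0,0,0,12],[0,0,0,0,12]])

```text
clock: 6.05
eef_pos: [0.6402, 0.0605, 0.1297]
eef_rot: [3.135, -0.001, 1.309]
force: [8.9, -1.5, -4.6]
width: 0.0166
finger_force: 15.0
```

Call:
step_arm(targets=[[0,0,0,0,40],[0,0,0,0,40],[0,0,0.8,0,60],[0,0,0.8,0,60],[0,-0.6,0.8,0,60],[-0.5,-1,0,0,60],[-0.8,-1,0,0,60],[-0.8,-1,0,0,60]])

```text
clock: 6.85
eef_pos: [0.5846, -0.0297, 0.1899]
eef_rot: [3.141, 0.0, 1.309]
force: [-0.5, 0.6, 0.5]
width: 0.0599
finger_force: 0.0
```

Call:
step_arm(targets=[[-1,-0.8,0,0,60],[-1,-0.4,0,0,60],[-1,-0.1,0,0,60],[0,0,0,0,60]])

```text
clock: 7.25
eef_pos: [0.5081, -0.0619, 0.1894]
eef_rot: [-3.141, 0.0, 1.307]
force: [-0.5, -0.2, -1.3]
width: 0.06
finger_force: 0.0
```

Run:
```python
from h import *
a=grab('scene','s3');b=grab('top','t3')
A=cv2.resize(a['image'][130:250,205:305],None,fx=4,fy=4,interpolation=cv2.INTER_CUBIC)
B=cv2.resize(b['image'][140:260,210:310],None,fx=4,fy=4,interpolation=cv2.INTER_CUBIC)
cv2.imwrite('pics/crop3.png',np.hstack([A,B])[:,:,::-1])
```

```text
(no output)
```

View pics/crop3.png

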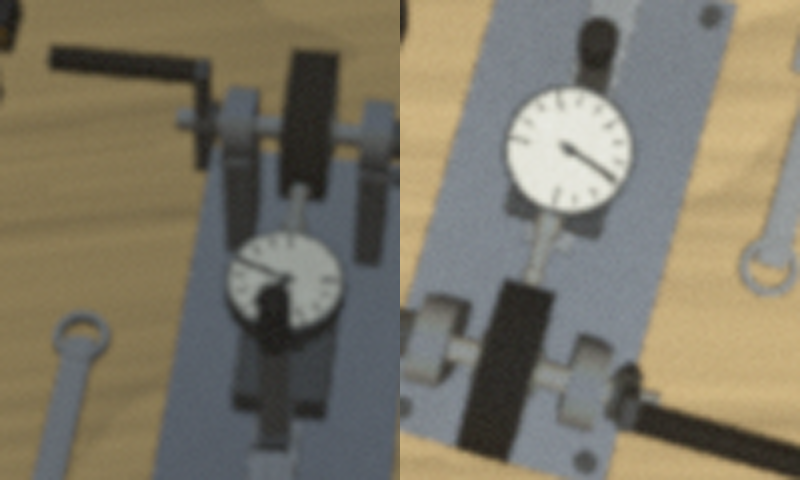

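The top-view needle runs (570,148)→(615,182), 68° counter-clockwise from the wheel direction. That is about 1.19 rad, so the plunger is pressed about 5.9 mm and needs 6 mm more. I'll grip the post again.

Call:
step_arm(targets=[[1,0.6,0,0,60],[1,0.8,0,0,60],[1,1,0,0,60],[1,1,0,0,60],[0.98,1,0,0,60],[0.3,0.5,0,0,60],[0,0,0,0,60],[0,0,0,0,60]])

```text
clock: 8.15
eef_pos: [0.6419, 0.0608, 0.1892]
eef_rot: [-3.141, 0.001, 1.309]
force: [-0.2, -0.7, 0.3]
width: 0.06
finger_force: 0.0
```

Call:
step_arm(targets=[[0,0,-0.8,0,60],[0,0,-0.8,0,60],[0,0,-0.8,0,40],[0,0,0,0,25],[0,0,0,0,12],[0,0,0,0,12],[0,0,0,0,12],[0,0,0,0,12]])

```text
clock: 8.95
eef_pos: [0.6417, 0.0612, 0.1311]
eef_rot: [-3.14, -0.0, 1.309]
force: [-6.7, 1.0, 4.5]
width: 0.0173
finger_force: 3.3
```

Call:
step_arm(targets=[[0,0,0,0,12],[-0.1,0.02,0,0,12],[-0.1,0.02,0,0,12],[-0.09,0.02,0,0,12],[0,0,0,0,12],[0,0,0,0,12]])

```text
clock: 9.55
eef_pos: [0.6381, 0.0622, 0.1311]
eef_rot: [3.133, -0.002, 1.309]
force: [10.1, -1.2, -1.9]
width: 0.0164
finger_force: 15.0
```

```bash
python3 -c "
from h import *
s=get_state();print(s['eef_pos'],s['force'])"
```

```text
[0.63809532 0.06215503 0.13109982] [10.13703769 -1.23659015 -1.904839  ]
```

Call:
step_arm(targets=[[-0.08,0.02,0,0,12],[-0.08,0.02,0,0,12],[0,0,0,0,12],[0,0,0,0,12],[0,0,0,0,12]])

```text
clock: 10.05
eef_pos: [0.6344, 0.0632, 0.1311]
eef_rot: [3.133, -0.002, 1.309]
force: [10.1, -0.9, -2.7]
width: 0.0167
finger_force: 15.0
```

Call:
step_arm(targets=[[0,0,0,0,40],[0,0,0,0,60],[0,0,0.8,0,60],[0,0,0.8,0,60],[0,-0.6,0.8,0,60],[-0.5,-1,0,0,60],[-1,-1,0,0,60],[-1,-1,0,0,60]])

```text
clock: 10.85
eef_pos: [0.5675, -0.0271, 0.1896]
eef_rot: [-3.141, 0.0, 1.31]
force: [-0.7, -0.0, -0.9]
width: 0.0598
finger_force: 0.0
```

Call:
step_arm(targets=[[-1,-0.2,0,0,60],[-1,0.2,0,0,60],[-1,0.4,0,0,60],[-1,0.4,0,0,60],[0,0,0,0,60]])

```text
clock: 11.35
eef_pos: [0.4661, -0.0056, 0.1891]
eef_rot: [-3.14, -0.0, 1.31]
force: [0.2, 0.8, 0.2]
width: 0.0597
finger_force: 0.0
```

Run:
```python
from h import *
b=grab('top','t4');a=grab('scene','s4');print(get_state()['eef_pos'])
A=cv2.resize(a['image'][130:250,205:305],None,fx=4,fy=4,interpolation=cv2.INTER_CUBIC)
B=cv2.resize(b['image'][140:260,210:310],None,fx=4,fy=4,interpolation=cv2.INTER_CUBIC)
cv2.imwrite('pics/crop4.png',np.hstack([A,B])[:,:,::-1])
```

```text
[ 0.46832709 -0.00640028  0.18978431]
```

View pics/crop4.png

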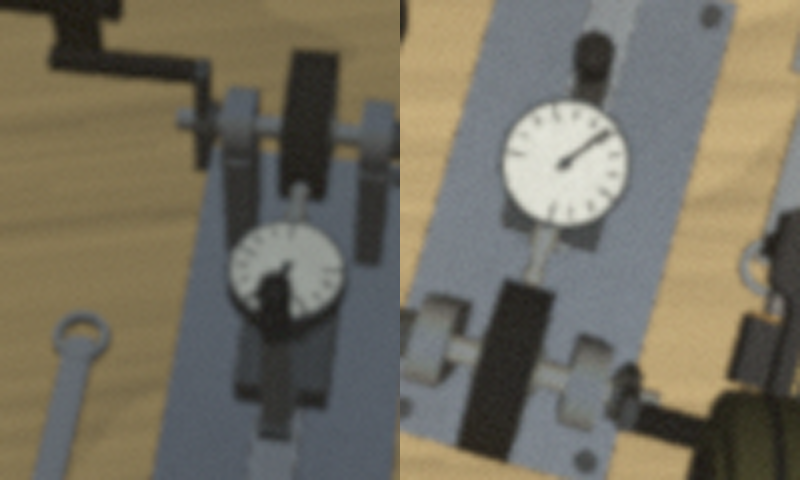

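The needle is now at (565,163)→(607,130), about 143° or 2.5 rad, so the plunger is pressed 12.5 mm: half pressed. The dial stays visible in the top view with the arm at the crank. Next I'll grip the handle.

Call:
step_arm(targets=[[0,-0.08,-0.9,0,60],[0,0,-0.9,0,60],[0,0,-0.9,0,40],[0,0,0,0,25],[0,0,0,0,12],[0,0,0,0,10],[0,0,0,0,10],[0,0,0,0,10]], newtons=20)

```text
clock: 12.25
eef_pos: [0.4692, -0.0086, 0.1234]
eef_rot: [3.14, -0.0, 1.309]
force: [-2.6, 0.4, 0.3]
width: 0.0175
finger_force: 2.0
```

Call:
step_arm(targets=[[0,0,0,0,10],[0,0,0,0,10]])

```text
clock: 12.45
eef_pos: [0.4683, -0.0084, 0.1228]
eef_rot: [-3.141, -0.0, 1.309]
force: [-3.9, 0.2, 3.4]
width: 0.0144
finger_force: 20.0
```

```bash
cat > needle.py <<'E'
import sys
from h import *
def needle(f):
    g=cv2.cvtColor(f['image'],cv2.COLOR_RGB2GRAY).astype(np.float32)
    roi=(g>np.percentile(g[140:200,230:290],70)*0+165).astype(np.uint8); roi[:, :225]=0; roi[:,290:]=0; roi[:135]=0; roi[205:]=0
    roi=cv2.morphologyEx(roi,cv2.MORPH_CLOSE,np.ones((7,7),np.uint8))
    n,l,st,c=cv2.connectedComponentsWithStats(roi); i=1+np.argmax(st[1:,4]); 
    cx,cy=c[i]; out=[]
    # min-mean radial profile, zero = stand -x in the picture
    p0=proj(f,np.array([.6,.07,.114])); p1=proj(f,np.array([.6-.0193,.07+.0051,.114])); z=np.arctan2(-(p1-p0)[1],(p1-p0)[0])
    r=np.arange(3,10.5,.5); t=np.radians(np.arange(0,360,1)); best=(1e9,)
    for ox in np.arange(-1,1.1,.5):
        for oy in np.arange(-1,1.1,.5):
            X=(cx+ox+np.outer(np.cos(z+t),r)).astype(np.float32);Y=(cy+oy-np.outer(np.sin(z+t),r)).astype(np.float32)
            m=cv2.remap(g,X,Y,cv2.INTER_LINEAR).mean(1)
            k=int(m.argmin()); best=min(best,(m[k],k,ox,oy))
    k=best[1]; return round(k*np.pi/180/.2,2),k,st[i,4],(round(cx,1),round(cy,1)),round(float(best[0]))
if __name__=='__main__':
    if len(sys.argv)>1:
        for n in sys.argv[1:]: print(n,needle(np.load(n+'.npz')))
    else:
        s=get_state();d=s['eef_pos'];x=(d[0]-.5016)*.9668-(d[1]-.0964)*.2555
        import glob; k='n%d'%len(glob.glob('n*.npz')); f=grab('top',k)
        print(k,'mm,deg',needle(f),'crank deg',round(np.degrees(np.arctan2(x,d[2]+.019-.105-.002)),1),'r',round(np.hypot(x,d[2]+.017-.105),4),'F',s['force'].round(1),s['width'])
E
python3 needle.py t0 t3 t4; python3 needle.py
```

```text
t0 (31.24, 358, np.int32(656), (np.float64(256.2), np.float64(161.5)), 128)
t3 (6.28, 72, np.int32(728), (np.float64(251.8), np.float64(177.0)), 151)
t4 (12.3, 141, np.int32(710), (np.float64(250.7), np.float64(180.3)), 141)
n0 mm,deg (12.3, 141, np.int32(709), (np.float64(250.7), np.float64(180.3)), 140) crank deg -8.9 r 0.0352 F [-3.9  0.2  3.4] 0.014413240069875842
```

Call:
step_arm(targets=[[0.353,-0.093,0.009,0,10],[0.344,-0.091,-0.085,0,10],[0.31,-0.082,-0.174,0,10],[0,0,0,0,10]])

```text
clock: 12.9
eef_pos: [0.4939, -0.0153, 0.1153]
eef_rot: [-3.141, 0.0, 1.309]
force: [0.1, 0.0, -0.7]
width: 0.0145
finger_force: 20.0
```

```bash
python3 needle.py
```

```text
n1 mm,deg (13.7, 157, np.int32(716), (np.float64(250.8), np.float64(180.3)), 149) crank deg 37.7 r 0.0345 F [ 0.1  0.  -0.7] 0.01445502268218402
```

Needle reading and cranking both work, so I'll continue round.

Call:
step_arm(targets=[[0.256,-0.068,-0.252,0,10],[0.185,-0.049,-0.312,0,10],[0.101,-0.027,-0.35,0,10],[0,0,0,0,10]])

```text
clock: 13.35
eef_pos: [0.5061, -0.0186, 0.0916]
eef_rot: [-3.139, 0.0, 1.309]
force: [-2.0, 0.1, -3.3]
width: 0.0142
finger_force: 20.0
```

```bash
python3 needle.py
```

```text
n2 mm,deg (17.02, 195, np.int32(719), (np.float64(250.8), np.float64(180.3)), 151) crank deg 83.8 r 0.0339 F [-2.   0.1 -3.3] 0.014203339574337245
```

Call:
step_arm(targets=[[0.009,-0.002,-0.365,0,10],[-0.082,0.022,-0.356,0,10],[-0.168,0.044,-0.321,0,10],[0,0,0,0,10]])

```text
clock: 13.8
eef_pos: [0.4998, -0.0169, 0.0671]
eef_rot: [-3.139, 0.0, 1.309]
force: [-7.6, 0.5, 4.9]
width: 0.0146
finger_force: 20.0
```

```bash
python3 needle.py
```

```text
n3 mm,deg (18.76, 215, np.int32(712), (np.float64(250.8), np.float64(180.4)), 145) crank deg 127.4 r 0.0343 F [-7.6  0.5  4.9] 0.014645612561998594
```

Call:
step_arm(targets=[[-0.244,0.064,-0.265,0,10],[-0.302,0.08,-0.191,0,10],[-0.338,0.089,-0.104,0,10],[0,0,0,0,10]])

```text
clock: 14.25
eef_pos: [0.4806, -0.0117, 0.0542]
eef_rot: [3.136, -0.0, 1.309]
force: [0.6, 0.5, 1.1]
width: 0.0145
finger_force: 20.0
```

```bash
python3 needle.py
```

```text
n4 mm,deg (19.63, 225, np.int32(709), (np.float64(250.7), np.float64(180.3)), 142) crank deg 167.7 r 0.0346 F [0.6 0.5 1.1] 0.014545086070390371
```

Call:
step_arm(targets=[[-0.353,0.093,-0.009,0,10],[-0.344,0.091,0.085,0,10],[-0.31,0.082,0.174,0,10],[0,0,0,0,10]])

```text
clock: 14.7
eef_pos: [0.4533, -0.0044, 0.0594]
eef_rot: [-3.141, -0.0, 1.309]
force: [-1.7, 1.3, -0.3]
width: 0.0143
finger_force: 20.0
```

```bash
python3 needle.py
```

```text
n5 mm,deg (18.24, 209, np.int32(698), (np.float64(250.7), np.float64(180.3)), 140) crank deg -143.7 r 0.0354 F [-1.7  1.3 -0.3] 0.014327719769607002
```

Call:
step_arm(targets=[[-0.256,0.068,0.252,0,10],[-0.185,0.049,0.312,0,10],[-0.101,0.027,0.35,0,10],[0,0,0,0,10]])

```text
clock: 15.15
eef_pos: [0.4391, -0.0006, 0.0832]
eef_rot: [-3.139, -0.0, 1.309]
force: [-5.1, 3.7, 3.1]
width: 0.015
finger_force: 20.0
```

```bash
python3 needle.py
```

```text
n6 mm,deg (15.18, 174, np.int32(697), (np.float64(250.7), np.float64(180.3)), 143) crank deg -97.7 r 0.0359 F [-5.1  3.7  3.1] 0.014957525650047463
```

Call:
step_arm(targets=[[-0.009,0.002,0.365,0,10],[0.082,-0.022,0.356,0,10],[0.168,-0.044,0.321,0,10],[0,0,0,0,10]])

```text
clock: 15.6
eef_pos: [0.4466, -0.0026, 0.1103]
eef_rot: [-3.141, -0.0, 1.309]
force: [-5.6, 3.3, 4.3]
width: 0.0143
finger_force: 20.0
```

```bash
python3 needle.py
```

```text
n7 mm,deg (12.92, 148, np.int32(705), (np.float64(250.7), np.float64(180.3)), 139) crank deg -51.3 r 0.0357 F [-5.6  3.3  4.3] 0.014274160860105453
```

Call:
step_arm(targets=[[0.244,-0.064,0.265,0,10],[0.302,-0.08,0.191,0,10],[0.338,-0.089,0.104,0,10],[0,0,0,0,10]])

```text
clock: 16.05
eef_pos: [0.4694, -0.0087, 0.1232]
eef_rot: [3.14, -0.0, 1.309]
force: [-1.0, 0.8, -1.5]
width: 0.0144
finger_force: 20.0
```

```bash
python3 needle.py
python3 - <<'E'
import numpy as np
t=np.radians([-8.9,37.7,83.8,127.4,167.7,216.3,262.3]);y=np.array([12.3,13.7,17.02,18.76,19.63,18.24,15.18])
A=np.c_[np.ones(7),np.cos(t),np.sin(t)];c=np.linalg.lstsq(A,y,rcond=None)[0];print(c,np.hypot(*c[1:]),np.degrees(np.arctan2(c[2],c[1])),(A@c-y).round(2))
E
```

```text
n8 mm,deg (12.3, 141, np.int32(709), (np.float64(250.7), np.float64(180.3)), 137) crank deg -6.9 r 0.0355 F [-1.   0.8 -1.5] 0.01435522299948846
[15.93705568 -3.53417587  1.16378815] 3.7208603769027007 161.7735193355285 [-0.03  0.15 -0.31  0.25  0.01 -0.14  0.08]
```

A full turn is done. The fit puts the high spot at a crank angle of about 162°, with an amplitude of 3.7 mm. I'll crank on to there.

Call:
step_arm(targets=[[0.353,-0.093,0.009,0,10],[0.344,-0.091,-0.085,0,10],[0.31,-0.082,-0.174,0,10],[0.256,-0.068,-0.252,0,10],[0.185,-0.049,-0.312,0,10],[0.101,-0.027,-0.35,0,10],[0.009,-0.002,-0.365,0,10]])

```text
clock: 16.8
eef_pos: [0.5065, -0.0187, 0.0849]
eef_rot: [-3.138, 0.001, 1.309]
force: [-10.6, 3.8, 8.1]
width: 0.0141
finger_force: 20.0
```

Call:
step_arm(targets=[[-0.082,0.022,-0.356,0,10],[-0.168,0.044,-0.321,0,10],[-0.244,0.064,-0.265,0,10],[-0.302,0.08,-0.191,0,10],[-0.13,0.034,-0.04,0,10],[0,0,0,0,10],[0,0,0,0,10]])

```text
clock: 17.5
eef_pos: [0.4876, -0.0136, 0.0571]
eef_rot: [3.133, -0.0, 1.309]
force: [5.4, -0.5, -0.5]
width: 0.0143
finger_force: 20.0
```

```bash
python3 needle.py
```

```text
n9 mm,deg (19.55, 224, np.int32(709), (np.float64(250.7), np.float64(180.3)), 146) crank deg 154.7 r 0.0342 F [ 5.4 -0.5 -0.5] 0.014326669997574145
```

Call:
step_arm(targets=[[-0.15,0.04,-0.05,0,10],[0,0,0,0,10],[0,0,0,0,30],[0,0,0,0,40],[0,0,0,0,40],[0,0,0.5,0,40],[0,0,0.8,0,40],[0,0,0.8,0,40]])

```text
clock: 18.35
eef_pos: [0.4801, -0.0117, 0.1068]
eef_rot: [-3.141, 0.0, 1.309]
force: [0.5, 0.2, 0.6]
width: 0.0401
finger_force: 0.0
```

Call:
step_arm(targets=[[0,0,0.8,0,40],[0,0,0.8,0,40],[0,0,0.8,0,40],[-0.2,-0.8,0.8,0,40],[-0.2,-0.8,0.4,0,40],[0,0,0,0,40],[0,0,0,0,40]])

```text
clock: 19.05
eef_pos: [0.4705, -0.0517, 0.1963]
eef_rot: [3.141, -0.0, 1.308]
force: [0.5, 0.8, 0.3]
width: 0.0399
finger_force: 0.0
```

```bash
python3 needle.py
python3 - <<'E'
from h import *
a=grab('scene','s9');b=np.load('n10.npz')
A=cv2.resize(a['image'][120:280,205:365],None,fx=2.5,fy=2.5,interpolation=cv2.INTER_CUBIC)
B=cv2.resize(b['image'][120:280,180:340],None,fx=2.5,fy=2.5,interpolation=cv2.INTER_CUBIC)
cv2.imwrite('pics/crop9.png',np.hstack([A,B])[:,:,::-1])
E
```

```text
n10 mm,deg (19.72, 226, np.int32(716), (np.float64(250.8), np.float64(180.3)), 148) crank deg 4.1 r 0.1086 F [0.5 0.8 0.3] 0.03985091658805569
```

View pics/crop9.png

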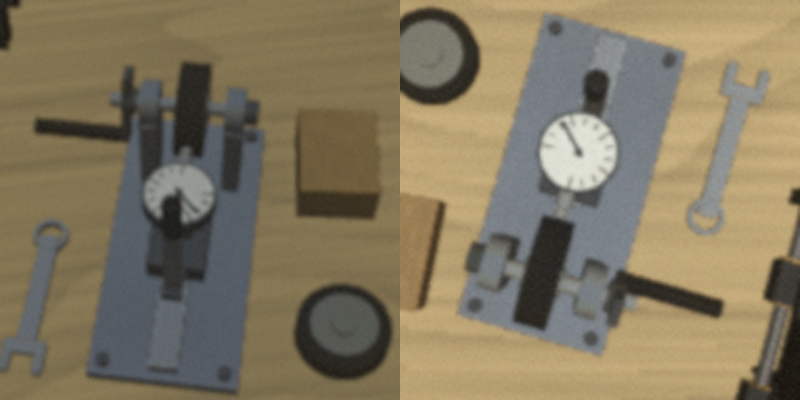

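The handle hangs low and free, the needle reads 19.7 mm (the highest seen), the other objects haven't moved and the arm is clear. I'm handing in.

```bash
python3 -c "
from workcell import *
print(hand_in())"
```

```text
the job is handed in; nothing more can be done
None
```

Job handed in (no verdict came back): the gauge was set at about 12.3 mm, the wheel was cranked through a full turn, and it was left with its high spot at the plunger reading 19.7 mm, the highest seen, with the arm clear and the spare wheel, spanner and carton untouched.

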